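# Reassemble the air filter: element, then end cap

### The job

Put the air filter back together on its base: lower the taller of the two hollow bronze filter elements over the upright tie rod until it stands flat on the seat, then put the end cap with the round knob on top of it, knob up, so that its socket goes over the rod and the cap lies flat on the element. Leave the short element on the bench where it is, and let go of everything.

Things in the scene. Friction and masses are not known exactly. Their poses are not given: they have to be found in the camera images.
- seat (a point): filter base, fixed on the bench: round aluminium flange 94 mm across, 10 mm thick, four small screw heads (to 14 mm), raised seat 60 mm across with its top 16 mm above the bench. From its middle stands a steel tie rod, 16 mm diameter, rising 60 mm above the seat, top rounded. The point is on the rod's axis at the seat's top; z up.
- tall_element_center (a point): tall filter element, loose, upright on the bench: plain bronze tube 45 mm high, 50 mm across its 5 mm end flanges, 47 mm between them, 26 mm through bore, loose over the tie rod; 0.13 to 0.21 kg. The point is its centre, half-way up; z along the bore. Grip across its outside from above. It goes on first: the cap's closed socket on the rod would block it.
- cap_knob (a point): end cap, loose, knob up on the bench: aluminium disc 50 mm across, 26 mm high, blind socket (26 mm across, 20 mm deep) in its underside; round grip knob 28 mm across from 26 to 60 mm above the underside; 0.1 to 0.16 kg. The point is on the knob's axis 48 mm above the underside, where to grip it; z up. Seated on the tall element it is 93 mm above the seat point.
- short_element_center (a point): short filter element, the wrong one: same bronze tube, 50 mm across with the same 26 mm bore but only 22 mm high. The point is its centre, 11 mm above its underside. Leave it where it stands.
Things that resemble listed ones, but are neither listed nor needed, are in the scene too. Leave any red look-alike of the part that bears tall_element_center alone. Leave any red look-alike of the part that bears cap_knob alone.

How it is judged (in metres and radians):
On the way, in this order (a step that is already met when the one before it is completed fails the run):
1. the tall element stands on the seat over the tie rod (axis within 10 mm, flat, within 5 mm of fully down) (horizontal distance between tall_element_center and seat below 0.01 m and z of tall_element_center in the frame of seat below 0.0275 m and angle between tall_element_center's own z axis and vertical below 0.12 rad), for 0.2 s.
2. the end cap lies on the tall element with its socket over the rod (all of step 1 and horizontal distance between cap_knob and seat below 0.012 m and z of cap_knob in the frame of seat between 0.088 and 0.098 m and angle between cap_knob's own z axis and vertical below 0.12 rad), for 0.2 s.
At the end, for the whole second after the job is handed in: The tall element stands on the seat round the tie rod (axis within 10 mm, centre no more than 5 mm above its fully down height, tilt under 7 degrees), and the end cap lies flat on it, knob up (axis within 12 mm of the rod's, height within 5 mm, tilt under 7 degrees) (all of step 2); the robot touches nothing.
It fails at once if the short element is moved more than 40 mm (distance of short_element_center from where it was at the start of the episode above 0.04 m).
It also fails if it takes over 67 s, if anything falls off the work surface, if the arm or the gripper's body presses on something with over 40 N, if the wrist force passes 120 N, or if a joint passes its speed limit or range.

### The arm

A 6-joint arm with a two-finger parallel gripper is mounted at the origin on a cart in front of the work surface, level with it; the furniture and walls round the work are solid. World frame = base frame: x ahead of the robot, y to its left, z up, the work surface at z = 0. Lengths are in mm, angles in degrees, forces in N, time in s.
With the tool pointing down it reaches from about 300 to 850 mm from the base axis. Payload 4.2 kg.
Tool frame: the origin (TCP) lies midway between the tips of the shut fingers; the grasp point (between the pads) lies 19 mm behind it (env.grasp_offset is the distance from the TCP to the grasp point, in mm); z points along the fingers, y is the line along which they close (so a half turn about z gives the same grasp; the last joint's range is limited). The gripper opens to 91 mm and grips with 3 to 60 N. Pads are 32 mm wide; open, the fingers measure 118 mm over their backs; the gripper's body (76 mm by 178 mm) begins 60 mm behind the grasp point.
Start: joints at [63.312, 18.312, 89.639, -0, 72.044, -1.146], TCP at [247.933, 518.818, 213.976] pointing down, gripper open.
Joint ranges: [-177.97, 177.97], [-48.28, 115.42], [12.27, 149.76], [-77.06, 257.06], [2.81, 150.46], [-146.56, 146.56]. Speed limits (degrees/s): [147.25, 147.25, 180, 180, 180, 180].

### API

Orientations are given as [roll, pitch, yaw] about the fixed x, y, z axes, in that order (R = Rz(yaw) Ry(pitch) Rx(roll)).
In Python, from workcell import env, optics gives the robot as it stands. The module is installed in compiled form; this text tells all that it offers.
- The arm moves only by the tool send_rows, never from a script. Its argument "targets" is a list that holds one entry, the list of rows, each a list of 7 numbers: the turn, a rotation vector about the world's x, y, z scaled (see below), then the shift along the world's x, y, z scaled (see below), then the closure, from -1 (fully open) to 1 (shut). In form: [[[rx, ry, rz, x, y, z, gripper], ...]]. A call has 1 to 12 rows; each row shifts and turns the commanded pose from where the row before left it; what a row does not reach is not made up. The controller multiplies each number of a shift by 0.2 m and each number of a turn by pi/2 rad. A row lasts 1/10 s, in which the tool goes at most 50 mm and 8.59 degrees, less where a joint would pass 70% of its speed; a pose out of reach is approached as far as the arm can. A call with a number of a shift or a turn outside -1 to 1 is refused whole. A call with a gripper value outside its range is refused whole. The fingers move at their own pace and stop on an object; "grip_force" is the grip in N (left out, the last holds). Time passes only in rows, so rows that do not move let the fingers close. It gives the time, the measured TCP pose, the force, the opening and the grip force at its end, in the units of the state.
- env.state(): the state, without advancing time (a new reading comes with each control period).
- optics.grab_frame(name): name is "side" or "top" or "wrist"; returns (picture, depth): 400x640x3 uint8, red, green, blue; 400x640 float32, mm along the optical axis (not along the pixel's ray), 0 where there is no reading.
- optics.camera_info(name): a dict with "camera_matrix" (3x3 intrinsics, pixels), "k1" (the pictures are not rectified: a ray, as slopes to the right and down, at radius r is drawn at 1 + k1 r^2 times it, then the intrinsics apply), "R" (3x3) and "t" (3): a world point X has camera coordinates R X + t; the wrist camera has in their place "mount" (4x4, takes a point from camera to tool coordinates, whose origin is the TCP and whose axes are the flange's). Camera axes: x right, y down, z forward; pixel columns grow to the right and rows downward; lengths in mm; the calibration is good to about 2 mm. A picture is of the moment at which its call begins: read the wrist's pose just before it. camera_info takes no time and is no camera call.
- env.job_done(): hands the job in; it is judged then, once.
Trained networks look in the newest picture that a camera, given by its name, has taken for a name from the list of things; names that differ only in an ending like _2 or _b are one class to them, and where a whole thing is asked for, a point or a joint stands for the part that bears it (a point fixed in the world has none). Each returns a list of dicts, best first, with "conf" (0 to 1); they miss things now and then, are a little off and sometimes report something else, mostly with a low value. They report only what shows in the picture. A call takes as long as a camera call. They do not tell look-alikes from the thing itself.
- optics.silhouettes(camera, name): "mask" (400x640 bool, what is visible of it) and "at" ([column, row] in pixels, amid what is visible of it).
- optics.place_of(camera, name): "at" ([column, row] in pixels: a listed point, or the origin of a listed thing).
The state is a dict: "time_s": time; "qpos": joint angles; "qvel": joint speeds; "effort": joint torques, N m; "ee_pos": TCP position; "ee_rot": TCP orientation; "force": force on the tool from outside, world axes, zero at the start; "torque": the same for the moment, N m; "gripper_width": finger opening in mm; "gripper_force": force on a finger pad.
Only numpy, scipy, OpenCV 4.12 (cv2) and the standard library are available. Lean on these libraries where they do the work, as an engineer would, in place of code of your own. Each camera call takes 0.05 s, during which the arm holds its last target. There are 200 camera calls.

## Working session

There is one attempt and no reset: what is moved stays moved. The work goes in short steps, Python scripts to look and compute and a tool call to move; the robot and the scene stay as the last step left them, time stands still between calls to the robot, and variables do not carry over. Pictures are saved under pics/ and viewed, at most 10 in all, crops included, and the job is handed in when it is done.

Besides the shell and the picture viewer there is one more tool, called after "Request:" as name(argument=value, ...) on one line, values as JSON. send_rows: Moves the arm, as the interface text tells. Its arguments: {"type":"object","properties":{"targets":{"type":"array"},"grip_force":{"type":"number"}},"required":["targets"]}

```bash
mkdir -p pics; cat > h.py <<'E'
import numpy as np, cv2
from workcell import env, optics
from scipy.spatial.transform import Rotation as Ro
def cam(name, st=None):
    c=optics.camera_info(name); K=np.array(c["camera_matrix"]); k1=c["k1"]
    if "mount" in c:
        M=np.array(c["mount"]); st=st or env.state()
        Rt=Ro.from_euler('xyz',st["ee_rot"],degrees=True).as_matrix()
        Rcw=Rt@M[:3,:3]; o=Rt@M[:3,3]+np.array(st["ee_pos"])
    else:
        R=np.array(c["R"]); Rcw=R.T; o=-R.T@np.array(c["t"])
    return K,k1,Rcw,o
def slopes(K,k1,uv):
    uv=np.atleast_2d(uv).astype(float)
    return cv2.undistortPoints(uv[:,None],K,np.array([k1,0,0,0.]))[:,0]
def on_plane(C,uv,z):
    K,k1,R,o=C; s=slopes(K,k1,uv); d=np.c_[s,np.ones(len(s))]@R.T
    return o+d*((z-o[2])/d[:,2])[:,None]
def cloud(C,uv,dep):
    K,k1,R,o=C; s=slopes(K,k1,uv); return o+(np.c_[s,np.ones(len(s))]*np.asarray(dep)[:,None])@R.T
E
python3 - <<'E'
from h import *
print(env.state())
for n in ["top","side","wrist"]:
    st=env.state(); p,d=optics.grab_frame(n); cv2.imwrite(f"pics/{n}0.png",p[:,:,::-1]); np.savez(f"{n}0.npz",p=p,d=d)
    C=cam(n,st); print(n,C[3].round(),C[2][:,2].round(2))
    for q,z in [("seat",16),("tall_element_center",22.5),("cap_knob",48),("short_element_center",11)]:
        for r in optics.place_of(n,q)[:4]: print(q,round(r["conf"],2),np.round(r["at"]),on_plane(C,r["at"],z).round(1)[0])
E
```

```text
{'time_s': 0.0, 'qpos': array([ 6.33119395e+01,  1.83528395e+01,  8.97072628e+01,  1.80964751e-04,
        7.20427386e+01, -1.14487285e+00]), 'qvel': array([-0.03269773, -0.10156851,  0.04666178,  0.01336118,  0.07071789,
        0.00947453]), 'effort': array([ 7.74840373e-04, -4.12462807e+01, -2.31967646e+01,  7.26640876e-02,
        4.57542110e-02, -1.58470480e-04]), 'ee_pos': array([247.69678359, 518.35315227, 213.10245607]), 'ee_rot': array([-1.79897183e+02, -2.22682342e-03,  1.54456754e+02]), 'force': array([-0.53627042,  0.52397882,  0.34075209]), 'torque': array([ 0.02517756, -0.01691621, -0.04877466]), 'gripper_force': 0.0, 'gripper_width': 90.85260721120804}
top [369.  19. 888.] [ 0.17  0.02 -0.99]
seat 0.65 [420. 189.] [ 539.6 -215.6   16. ]
tall_element_center 0.9 [295. 175.] [575.   81.1  22.5]
tall_element_center 0.88 [330. 198.] [519.   -1.2  22.5]
tall_element_center 0.79 [284. 138.] [666.8 108.   22.5]
cap_knob 0.69 [277. 229.] [442.8 120.4  48. ]
cap_knob 0.65 [263. 267.] [357.5 149.3  48. ]
short_element_center 0.84 [223. 196.] [524.9 256.9  11. ]
side [ 250. -566.  603.] [ 0.31  0.72 -0.62]
seat 0.57 [397. 309.] [ 541.2 -220.    16. ]
seat 0.55 [272. 199.] [441.8 153.3  16. ]
tall_element_center 0.77 [338. 201.] [572.8  77.9  22.5]
tall_element_center 0.7 [370. 182.] [674.1 112.3  22.5]
tall_element_center 0.56 [331. 231.] [516.9  -3.6  22.5]
cap_knob 0.91 [230. 201.] [348.4 145.8  48. ]
cap_knob 0.62 [274. 198.] [437.2 115.3  48. ]
short_element_center 0.56 [292. 172.] [525.6 242.7  11. ]
wrist [186. 548. 385.] [ 0.22 -0.1  -0.97]
```

View pics/top0.png

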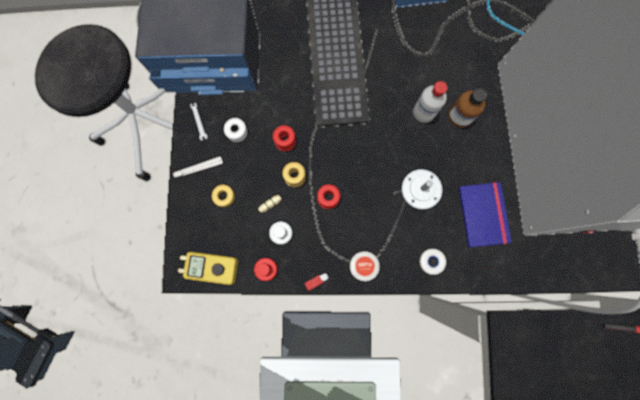

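```bash
python3 - <<'E'
import cv2
p=cv2.imread("pics/side0.png")[140:340,190:470]; cv2.imwrite("pics/sidec.png",cv2.resize(p,(784,560),interpolation=2))
E
```

```text
(no output)
```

View pics/sidec.png

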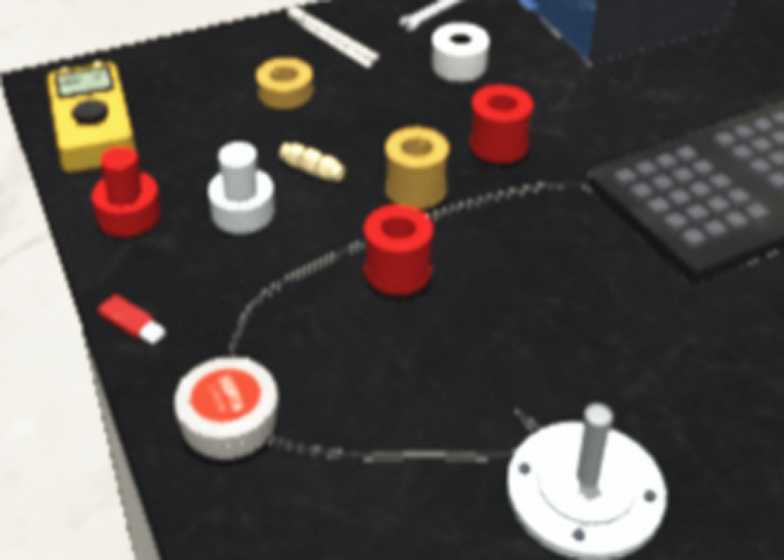

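The top view shows:
- **Tall elements:** (295,175) is bronze and tall. (284,138) and (330,198) are red look-alikes.
- **Caps:** (280,232) is aluminium with a knob, and (265,268) is a red look-alike.
- **Short element:** (223,196).
- **Base with rod:** (420,189).

The enlarged side crop confirms that the bronze tall tube (crop 415,165) and the aluminium knob cap (crop 240,190) are the right parts. I'm moving above the tall element now.

Request:
send_rows(targets=[[[0,0,-0.086,0.102,-0.137,-0.02,-1],[0,0,-0.086,0.102,-0.137,-0.02,-1],[0,0,-0.086,0.102,-0.137,-0.02,-1],[0,0,-0.086,0.102,-0.137,-0.02,-1],[0,0,-0.086,0.102,-0.137,-0.02,-1],[0,0,-0.086,0.102,-0.137,-0.02,-1],[0,0,-0.086,0.102,-0.137,-0.02,-1],[0,0,-0.086,0.102,-0.137,-0.02,-1]]])

```text
time_s: 1.55
ee_pos: [411.9, 298.5, 182.0]
ee_rot: [180.0, -0.0, 92.2]
force: [-0.1, -0.1, -0.8]
gripper_width: 91.0
gripper_force: 0.0
```

Request:
send_rows(targets=[[[0,0,-0.086,0.102,-0.137,-0.02,-1],[0,0,-0.086,0.102,-0.137,-0.02,-1],[0,0,-0.086,0.102,-0.137,-0.02,-1],[0,0,-0.086,0.102,-0.137,-0.02,-1],[0,0,-0.086,0.102,-0.137,-0.02,-1],[0,0,-0.086,0.102,-0.137,-0.02,-1],[0,0,-0.086,0.102,-0.137,-0.02,-1],[0,0,-0.086,0.102,-0.137,-0.02,-1],[0,0,0,0,0,0,-1],[0,0,0,0,0,0,-1]]])

```text
time_s: 2.55
ee_pos: [574.3, 80.0, 149.7]
ee_rot: [-180.0, 0.0, 30.6]
force: [-0.6, -0.0, 0.1]
gripper_width: 91.1
gripper_force: 0.0
```

```bash
cat > look.py <<'E'
import sys
from h import *
# look.py name ztop tag : wrist view; silhouette cloud slice near top height
name,zc,zt,tag=sys.argv[1],float(sys.argv[2]),float(sys.argv[3]),sys.argv[4]
st=env.state(); p,d=optics.grab_frame("wrist"); C=cam("wrist",st)
print(st["ee_pos"].round(1),st["ee_rot"].round(1),st["qpos"].round(0))
for r in optics.place_of("wrist",name)[:3]: print("place",round(r["conf"],2),np.round(r["at"]),on_plane(C,r["at"],zc).round(1)[0])
for s in optics.silhouettes("wrist",name)[:3]:
    v,u=np.nonzero(s["mask"]&(d>0)); P=cloud(C,np.c_[u,v],d[v,u]); Q=P[abs(P[:,2]-zt)<5]
    rgb=p[v,u].mean(0).round()
    if len(Q)<20: print("sil few",len(P),rgb); continue
    c,r=cv2.minEnclosingCircle(Q[:,:2].astype(np.float32))
    print("sil",round(s["conf"],2),np.round(s["at"]),"rgb",rgb,"zmax",np.percentile(P[:,2],98).round(1),"circle",np.round(c,1),round(r,1),"n",len(Q))
cv2.imwrite(f"pics/{tag}.png",p[:,:,::-1])
E
python3 look.py tall_element_center 22.5 45 w1
```

```text
[574.3  80.  149.7] [-180.     0.    30.6] [ 7. 21. 95.  0. 64. 66.]
place 0.94 [316. 192.] [574.2  79.8  22.5]
place 0.64 [344.  81.] [666.  107.5  22.5]
place 0.62 [358. 278.] [522.5   3.2  22.5]
sil 0.65 [348.  74.] rgb [250. 131. 126.] zmax 46.3 circle [665.1 107.9] 24.9 n 2547
sil 0.58 [311. 199.] rgb [247. 233. 153.] zmax 46.1 circle [574.7  83.6] 24.9 n 2014
sil 0.58 [358. 296.] rgb [238.  77.  73.] zmax 46.0 circle [517.7   1.1] 23.9 n 769
```

View pics/w1.png

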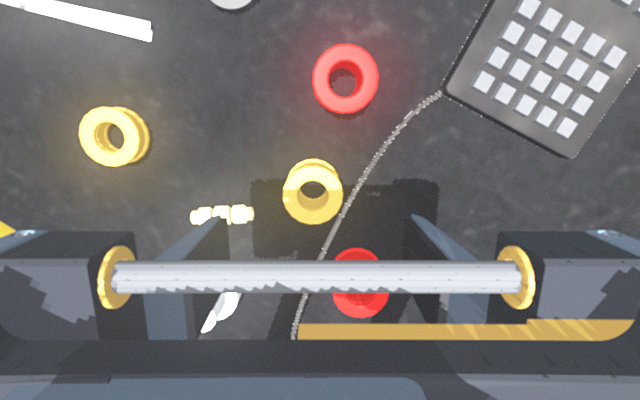

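The wrist view shows the bronze element at (313,192), with beads at (222,214) under the left finger's path. I'll turn the gripper 30° to clear them, partly close, and go down.

Request:
send_rows(targets=[[[0,0,-0.083,0,0.01,0,-0.55],[0,0,-0.083,0,0,0,-0.55],[0,0,-0.083,0,0,0,-0.55],[0,0,-0.083,0,0,0,-0.55],[0,0,0,0,0,-0.13,-0.55],[0,0,0,0,0,-0.13,-0.55],[0,0,0,0,0,-0.13,-0.55],[0,0,0,0,0,-0.13,-0.55],[0,0,0,0,0,-0.08,-0.55],[0,0,0,0,0,-0.05,-0.55],[0,0,0,0,0,-0.04,-0.55],[0,0,0,0,0,0,-0.55]]])

```text
time_s: 3.9
ee_pos: [573.9, 82.8, 11.6]
ee_rot: [180.0, 0.1, 0.8]
force: [0.1, -0.2, 0.3]
gripper_width: 70.3
gripper_force: 0.0
```

Request:
send_rows(targets=[[[0,0,0,0,0,0,0.2],[0,0,0,0,0,0,0.2],[0,0,0,0,0,0,0.2],[0,0,0,0,0,0,0.2],[0,0,0,0,0,0,0.2],[0,0,0,0,0,0,0.2]]], grip_force=25)

```text
time_s: 4.5
ee_pos: [574.9, 82.5, 12.7]
ee_rot: [-180.0, -0.1, 0.7]
force: [-0.8, -0.3, 5.2]
gripper_width: 48.3
gripper_force: 25.0
```

Request:
send_rows(targets=[[[0,0,0,0,0,0.1,0.2],[0,0,0,0,0,0.2,0.2],[0,0,0,0,0,0.2,0.2],[0,0,0,0,0,0.15,0.2],[0,0,0,-0.05,-0.15,0,0.2],[0,0,0,-0.1,-0.2,0,0.2],[0,0,0,-0.1,-0.2,0,0.2],[0,0,0,-0.1,-0.2,0,0.2],[0,0,0,-0.1,-0.2,0,0.2],[0,0,0,-0.1,-0.2,0,0.2],[0,0,0,-0.1,-0.2,0,0.2],[0,0,0,-0.05,-0.15,0,0.2]]])

```text
time_s: 5.7
ee_pos: [431.8, -219.2, 141.3]
ee_rot: [-180.0, 0.1, 0.7]
force: [0.3, 0.6, -1.9]
gripper_width: 48.0
gripper_force: 25.0
```

Request:
send_rows(targets=[[[0,0,0,0,0,0,0.2],[0,0,0,0,0,0,0.2],[0,0,0,0,0,0,0.2]]])

```text
time_s: 6.0
ee_pos: [434.3, -216.8, 141.6]
ee_rot: [-180.0, 0.0, 0.8]
force: [0.8, 0.5, -1.3]
gripper_width: 48.1
gripper_force: 25.0
```

```bash
python3 look.py seat 16 16 w2; python3 look.py tall_element_center 150 173 w2b; python3 - <<'E'
from h import *
st=env.state(); p,d=optics.grab_frame("wrist"); C=cam("wrist",st); print(st["force"],st["gripper_width"])
v,u=np.nonzero(d>0); P=cloud(C,np.c_[u,v],d[v,u])
near=np.hypot(P[:,0]-540,P[:,1]+218)<60
for lo,hi in [(66,78),(40,66),(13,20),(7,12)]:
    m=near&(P[:,2]>lo)&(P[:,2]<hi); Q=P[m]
    if len(Q)<10: print(lo,len(Q)); continue
    c,r=cv2.minEnclosingCircle(Q[:,:2].astype(np.float32)); print(lo,len(Q),Q.mean(0).round(1),np.round(c,1),round(r,1))
E
```

```text
[ 434.3 -216.8  141.6] [-180.     0.     0.8] [-28.  14. 107.   0.  59.  61.]
place 0.96 [323.  63.] [ 540.5 -220.8   16. ]
sil 0.95 [324.  59.] rgb [250. 250. 251.] zmax 75.8 circle [ 542.2 -222.7] 45.8 n 4878
[ 434.6 -216.6  141.8] [-180.     0.     0.8] [-28.  14. 107.   0.  59.  61.]
place 0.73 [316. 256.] [ 433.3 -216.9  150. ]
place 0.6 [40. 83.] [514.2 -93.4 150. ]
sil few 5267 [175.  41.  39.]
sil 0.65 [316. 245.] rgb [157. 129.  66.] zmax 175.1 circle [ 434.8 -216.5] 25.0 n 4994
[-0.5597899   0.60506888 -1.62749917] 48.15074349053193
66 524 [ 541.6 -222.6   75.2] [ 542.3 -222.8] 8.0
40 97 [ 536.1 -221.5   53.9] [ 540.3 -222.3] 7.7
13 4254 [ 542.2 -222.4   15.8] [ 542.5 -222.5] 42.1
7 5884 [ 543.5 -221.8    9.9] [ 541.6 -213.4] 55.6
```

View pics/w2.png

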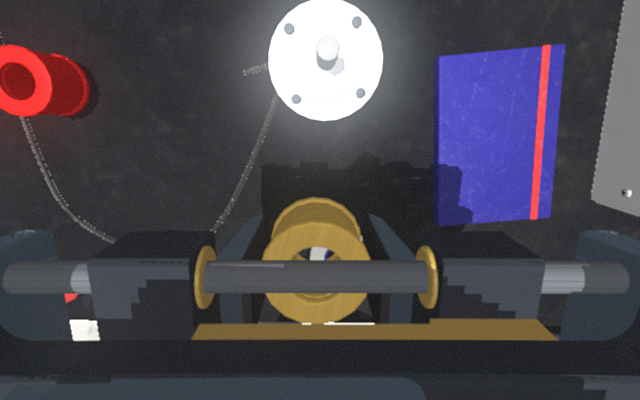

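Rod axis is at (542,-222.5), seen at (325,50) in the wrist view. The held element is at (435,-216.5). I'll move over the rod and start down.

Request:
send_rows(targets=[[[0,0,0,0.1,-0.01,0,0.2],[0,0,0,0.15,-0.01,0,0.2],[0,0,0,0.15,-0.01,0,0.2],[0,0,0,0.1,0,0,0.2],[0,0,0,0.04,0,0,0.2],[0,0,0,0,0,0,0.2],[0,0,0,0,0,-0.1,0.2],[0,0,0,0,0,-0.1,0.2],[0,0,0,0,0,0,0.2],[0,0,0,0,0,0,0.2]]])

```text
time_s: 7.35
ee_pos: [541.5, -223.5, 102.3]
ee_rot: [-180.0, 0.1, 0.7]
force: [0.5, -0.1, -1.6]
gripper_width: 48.1
gripper_force: 25.0
```

```bash
python3 - <<'E'
from h import *
st=env.state(); print(st["ee_pos"].round(1),st["force"].round(1))
for n in ["side","wrist"]:
    p,d=optics.grab_frame(n); C=cam(n,st)
    v,u=np.nonzero(d>0); P=cloud(C,np.c_[u,v],d[v,u]); rgb=p[v,u].astype(int)
    near=np.hypot(P[:,0]-542,P[:,1]+222)<40
    for a,lo,hi in [("rodseen",60,80),("elemtop",132,140)]:
        m=near&(P[:,2]>lo)&(P[:,2]<hi); Q=P[m]
        if len(Q)>5: c,r=cv2.minEnclosingCircle(Q[:,:2].astype(np.float32)); print(n,a,len(Q),np.round(c,1),round(r,1),rgb[m].mean(0).round())
    if n=="side": im=p
    else: im2=p
cv2.imwrite("pics/w3.png",np.hstack([cv2.resize(im[230:350,330:460],(390,360),interpolation=2),cv2.resize(im2[160:360,220:420],(360,360))])[:,:,::-1])
E
```

```text
[ 541.5 -223.5  102.3] [ 0.5 -0.1 -1.6]
side rodseen 25 [ 540.2 -226.9] 6.6 [121. 122. 118.]
side elemtop 284 [ 532.9 -225.2] 36.3 [111.  92.  50.]
wrist elemtop 5435 [ 551.7 -223.1] 35.6 [234. 218. 131.]
```

View pics/w3.png

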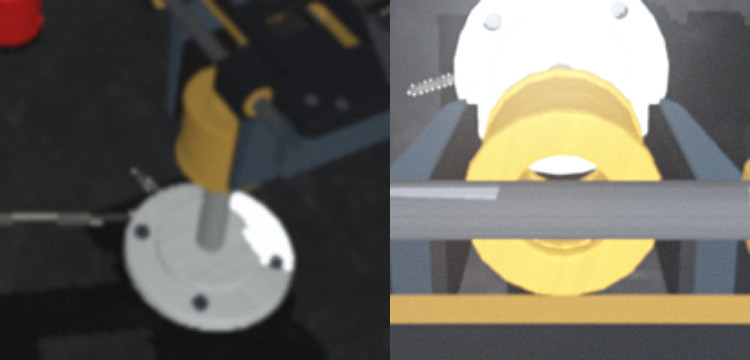

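The side view shows the element poised just above the rod, and the wrist view shows the bore over the flange centre. Going down.

Request:
send_rows(targets=[[[0,0,0,0.004,0.004,0,0.2],[0,0,0,0,0,-0.05,0.2],[0,0,0,0,0,-0.05,0.2],[0,0,0,0,0,-0.05,0.2],[0,0,0,0,0,-0.02,0.2],[0,0,0,0,0,0,0.2]]])

```text
time_s: 8.05
ee_pos: [542.5, -222.5, 66.7]
ee_rot: [-179.9, 0.1, 0.7]
force: [0.2, -0.9, -0.4]
gripper_width: 48.3
gripper_force: 25.0
```

Request:
send_rows(targets=[[[0,0,0,0,0,-0.05,0.2],[0,0,0,0,0,-0.05,0.2],[0,0,0,0,0,-0.05,0.2],[0,0,0,0,0,-0.02,0.2],[0,0,0,0,0,-0.01,0.2],[0,0,0,0,0,0,0.2],[0,0,0,0,0,0,0.2]]])

```text
time_s: 8.75
ee_pos: [543.4, -222.9, 32.3]
ee_rot: [180.0, -0.0, 0.7]
force: [0.2, 0.2, -1.1]
gripper_width: 47.9
gripper_force: 25.0
```

Request:
send_rows(targets=[[[0,0,0,0,0,-0.01,0.2],[0,0,0,0,0,-0.007,0.2],[0,0,0,0,0,0,0.2],[0,0,0,0,0,0,0.2]]])

```text
time_s: 9.15
ee_pos: [543.3, -222.9, 28.8]
ee_rot: [180.0, -0.0, 0.7]
force: [0.3, -0.4, 0.0]
gripper_width: 48.3
gripper_force: 25.0
```

Release and back up, away towards the cap side.

Request:
send_rows(targets=[[[0,0,0,0,0,0,-0.55],[0,0,0,0,0,0,-0.55],[0,0,0,0,0,0,-0.55],[0,0,0,0,0,0,-0.55],[0,0,0,0,0,0.1,-0.55],[0,0,0,0,0,0.2,-0.55],[0,0,0,0,0,0.25,-0.55],[0,0,0,0,0,0.15,-0.55],[0,0,0,-0.15,0,0,-0.55],[0,0,0,-0.15,0,0,-0.55],[0,0,0,-0.15,0,0,-0.55],[0,0,0,0,0,0,-0.55]]])

```text
time_s: 10.35
ee_pos: [449.6, -222.2, 168.7]
ee_rot: [-180.0, 0.1, 0.7]
force: [-0.0, 0.2, 0.3]
gripper_width: 70.7
gripper_force: 0.0
```

```bash
python3 look.py tall_element_center 38.5 61 w4; python3 - <<'E'
from h import *
p,d=optics.grab_frame("side")
q=cv2.imread("pics/w4.png")
cv2.imwrite("pics/w4c.png",np.hstack([cv2.resize(p[230:350,330:460],(390,360),interpolation=2)[:,:,::-1],cv2.resize(q[0:200,220:420],(360,360))]))
C=cam("top"); 
p,d=optics.grab_frame("top")
for s in optics.silhouettes("top","cap_knob")[:3]:
    v,u=np.nonzero(s["mask"]&(d>0)); P=cloud(C,np.c_[u,v],d[v,u]); Q=P[(P[:,2]>52)&(P[:,2]<68)]
    print(np.round(s["at"]),p[v,u].mean(0).round(),Q.mean(0).round(1),len(Q))
E
```

```text
[ 449.6 -222.2  168.7] [-1.8e+02  1.0e-01  7.0e-01] [-28.  14. 103.  -0.  63.  62.]
place 0.89 [ 62. 103.] [522.3  -9.9  38.5]
place 0.66 [319.  80.] [ 542.7 -223.1   38.5]
sil few 4693 [223.  71.  68.]
sil 0.66 [321.  69.] rgb [253. 252. 230.] zmax 62.4 circle [ 542.7 -222.3] 24.5 n 2401
```

View pics/w4c.png

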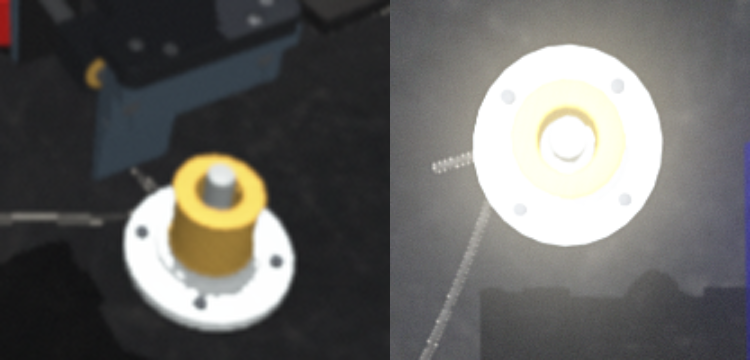

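The element is seated flat and concentric with the rod (crop 220,185). Next is the aluminium cap.

Request:
send_rows(targets=[[[0,0,0,-0.005,0.1,0,-0.55],[0,0,0,-0.005,0.2,0,-0.55],[0,0,0,-0.005,0.2,0,-0.55],[0,0,0,-0.005,0.2,0,-0.55],[0,0,0,-0.005,0.2,0,-0.55],[0,0,0,-0.005,0.2,0,-0.55],[0,0,0,-0.005,0.2,0,-0.55],[0,0,0,-0.005,0.2,0,-0.55],[0,0,0,-0.005,0.15,0,-0.55],[0,0,0,0,0.05,0,-0.55],[0,0,0,0,0,0,-0.55],[0,0,0,0,0,0,-0.55]]])

```text
time_s: 11.85
ee_pos: [444.3, 116.6, 168.4]
ee_rot: [180.0, 0.0, 0.7]
force: [-0.6, -0.7, 0.3]
gripper_width: 70.9
gripper_force: 0.0
```

```bash
python3 look.py cap_knob 48 60 w5
```

```text
[444.3 116.6 168.4] [180.    0.    0.7] [ 13.  10. 108.  -0.  62. 103.]
place 0.86 [320. 204.] [435.2 112.7  48. ]
place 0.85 [279. 288.] [353.5 149.6  48. ]
sil 0.97 [285. 256.] rgb [219.  70.  68.] zmax 61.1 circle [352.5 147.2] 13.1 n 377
sil 0.89 [316. 194.] rgb [222. 227. 230.] zmax 61.0 circle [436.9 113.9] 14.0 n 813
```

View pics/w5.png

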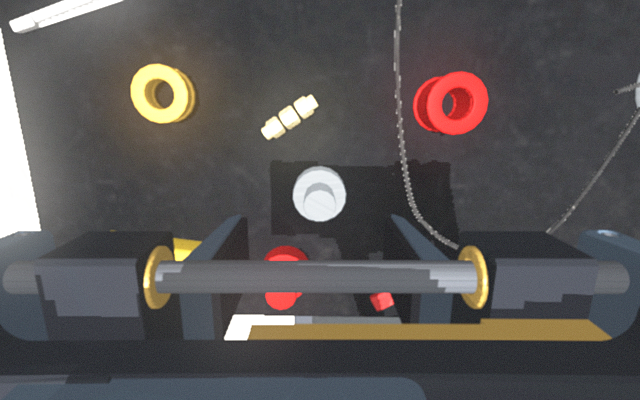

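The aluminium cap shows at (318,194) and measures (437,114). The red look-alike at (285,275) is clear of the fingers. Going down to the knob.

Request:
send_rows(targets=[[[0,0,0,-0.037,-0.014,0,-0.55],[0,0,0,0,0,-0.12,-0.55],[0,0,0,0,0,-0.15,-0.55],[0,0,0,0,0,-0.15,-0.55],[0,0,0,0,0,-0.12,-0.55],[0,0,0,0,0,-0.09,-0.55],[0,0,0,0,0,-0.055,-0.55],[0,0,0,0,0,0,-0.55]]])

```text
time_s: 12.8
ee_pos: [435.6, 113.7, 30.6]
ee_rot: [180.0, 0.2, 0.7]
force: [1.0, -0.6, 0.4]
gripper_width: 70.7
gripper_force: 0.0
```

Request:
send_rows(targets=[[[0,0,0,0,0,0,0.6],[0,0,0,0,0,0,0.6],[0,0,0,0,0,0,0.6],[0,0,0,0,0,0,0.6],[0,0,0,0,0,0,0.6],[0,0,0,0,0,0,0.6],[0,0,0,0,0,0,0.6],[0,0,0,0,0,0,0.6]]])

```text
time_s: 13.6
ee_pos: [436.9, 114.4, 31.8]
ee_rot: [180.0, -0.0, 0.7]
force: [-0.0, -1.1, 2.8]
gripper_width: 27.3
gripper_force: 25.0
```

Request:
send_rows(targets=[[[0,0,0,0,0,0.1,0.6],[0,0,0,0,0,0.25,0.6],[0,0,0,0,0,0.25,0.6],[0,0,0,0.01,-0.13,0,0.6],[0,0,0,0.01,-0.2,0,0.6],[0,0,0,0.01,-0.2,0,0.6],[0,0,0,0.01,-0.2,0,0.6],[0,0,0,0.01,-0.2,0,0.6],[0,0,0,0,-0.2,0,0.6],[0,0,0,0,-0.2,0,0.6],[0,0,0,0,-0.2,0,0.6],[0,0,0,0,-0.15,0,0.6]]])

```text
time_s: 14.8
ee_pos: [446.3, -223.6, 151.1]
ee_rot: [-180.0, 0.0, 0.7]
force: [0.8, -0.5, -0.9]
gripper_width: 27.3
gripper_force: 25.0
```

Request:
send_rows(targets=[[[0,0,0,0,0,0,0.6],[0,0,0,0,0,0,0.6],[0,0,0,0,0,0,0.6]]])

```text
time_s: 15.1
ee_pos: [446.3, -220.5, 151.2]
ee_rot: [-179.9, 0.1, 0.8]
force: [0.0, 0.7, -1.3]
gripper_width: 27.7
gripper_force: 25.0
```

```bash
python3 look.py cap_knob 200 180 w6;  python3 look.py tall_element_center 38.5 61 w6b; python3 - <<'E'
from h import *
st=env.state(); p,d=optics.grab_frame("wrist"); C=cam("wrist",st); print(st["force"],st["ee_pos"])
v,u=np.nonzero(d>0); P=cloud(C,np.c_[u,v],d[v,u])
h=np.hypot(P[:,0]-st["ee_pos"][0],P[:,1]-st["ee_pos"][1])<30
for z in range(110,200,5):
    m=h&(abs(P[:,2]-z)<2.5)
    if m.sum()>15: c,r=cv2.minEnclosingCircle(P[m,:2].astype(np.float32)); print(z,m.sum(),np.round(c,1),round(r,1))
E
```

```text
[ 446.3 -220.5  151.2] [-1.799e+02  1.000e-01  8.000e-01] [-28.  14. 105.   0.  61.  62.]
place 0.71 [314. 261.] [ 460.5 -219.7  200. ]
place 0.23 [322.  73.] [ 528.1 -221.6  200. ]
sil 0.92 [316. 226.] rgb [206. 211. 215.] zmax 180.1 circle [ 446.9 -220.5] 13.8 n 943
[ 446.7 -220.5  151.6] [-180.     0.     0.8] [-28.  14. 105.   0.  61.  62.]
place 0.86 [49. 97.] [523.4 -11.   38.5]
place 0.72 [324.  76.] [ 542.5 -225.3   38.5]
sil few 5268 [206.  58.  55.]
sil 0.8 [320.  61.] rgb [251. 248. 206.] zmax 62.4 circle [ 542.9 -222.7] 24.8 n 2861
[ 0.04022612 -0.41681627 -2.01504365] [ 446.84173096 -220.93791238  151.69183264]
120 21 [ 458.8 -220.9] 21.7
125 120 [ 459.3 -221.5] 21.5
130 129 [ 458.5 -220.6] 21.8
135 140 [ 459.8 -220.8] 21.1
140 149 [ 461.6 -220.3] 19.8
145 1480 [ 461.  -220.5] 18.7
150 172 [ 463.1 -220.5] 19.8
155 264 [ 464.5 -221. ] 21.8
160 317 [ 464.4 -220.6] 22.6
165 358 [ 464.4 -220.6] 23.2
170 412 [ 464.6 -220.4] 23.4
175 452 [ 453.5 -220.7] 26.3
180 1151 [ 453.6 -220.8] 26.4
185 284 [ 453.8 -220.9] 26.3
190 326 [ 453.9 -221. ] 26.3
195 358 [ 453.9 -220.9] 26.3
```

View pics/w6.png

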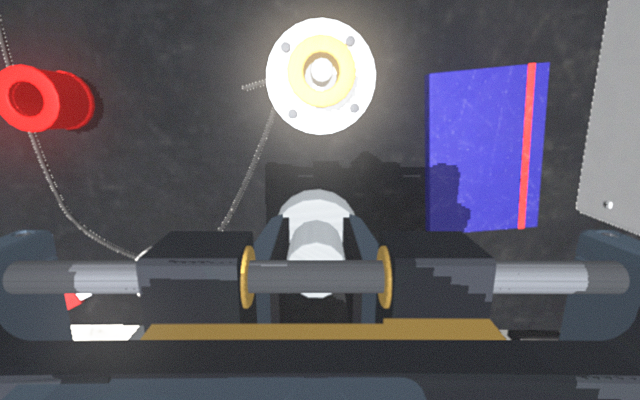

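The knob is held upright at (316,226) in the wrist view, and the element with the rod is at (322,72). I'll move over it.

Request:
send_rows(targets=[[[0,0,0,0.09,-0.01,0,0.6],[0,0,0,0.15,0,0,0.6],[0,0,0,0.15,0,0,0.6],[0,0,0,0.07,0,0,0.6],[0,0,0,0.02,0,0,0.6],[0,0,0,0,0,0,0.6],[0,0,0,0,0,-0.08,0.6],[0,0,0,0,0,-0.06,0.6],[0,0,0,0,0,0,0.6],[0,0,0,0,0,0,0.6]]])

```text
time_s: 16.45
ee_pos: [542.1, -223.6, 123.5]
ee_rot: [-180.0, 0.0, 0.7]
force: [-0.7, -0.6, -1.7]
gripper_width: 27.4
gripper_force: 25.0
```

Request:
send_rows(targets=[[[0,0,0,0.003,0.004,-0.03,0.6],[0,0,0,0,0,-0.03,0.6],[0,0,0,0,0,-0.03,0.6],[0,0,0,0,0,-0.03,0.6],[0,0,0,0,0,-0.015,0.6],[0,0,0,0,0,0,0.6],[0,0,0,0,0,0,0.6]]])

```text
time_s: 17.15
ee_pos: [543.4, -222.8, 96.6]
ee_rot: [180.0, -0.0, 0.7]
force: [0.2, 0.0, -2.4]
gripper_width: 27.5
gripper_force: 25.0
```

Request:
send_rows(targets=[[[0,0,0,0,0,-0.01,0.6],[0,0,0,0,0,-0.01,0.6],[0,0,0,0,0,0,0.6],[0,0,0,0,0,0,0.6]]])

```text
time_s: 17.55
ee_pos: [543.5, -222.9, 92.8]
ee_rot: [180.0, -0.0, 0.7]
force: [0.1, 0.6, 0.3]
gripper_width: 27.5
gripper_force: 25.0
```

Contact is starting (the load is gone). Releasing and retreating.

Request:
send_rows(targets=[[[0,0,0,0,0,0,-0.4],[0,0,0,0,0,0,-0.4],[0,0,0,0,0,0,-0.4],[0,0,0,0,0,0,-0.4],[0,0,0,0,0,0,-0.4],[0,0,0,0,0,0.1,-0.4],[0,0,0,0,0,0.2,-0.4],[0,0,0,0,0,0.2,-0.4],[0,0,0,-0.15,0,0,-0.4],[0,0,0,-0.15,0,0,-0.4],[0,0,0,-0.15,0,0,-0.4],[0,0,0,0,0,0,-0.4]]])

```text
time_s: 18.75
ee_pos: [449.9, -222.2, 192.8]
ee_rot: [-180.0, 0.1, 0.7]
force: [0.5, 0.5, 1.0]
gripper_width: 63.9
gripper_force: 0.0
```

```bash
python3 look.py cap_knob 109 121 w7; python3 - <<'E'
from h import *
p,d=optics.grab_frame("side")
q=cv2.imread("pics/w7.png")
cv2.imwrite("pics/w7c.png",np.hstack([cv2.resize(p[220:350,330:460],(390,390),interpolation=2)[:,:,::-1],cv2.resize(q[0:200,220:420],(390,390))]))
E
```

```text
[ 449.9 -222.2  192.8] [-1.8e+02  1.0e-01  7.0e-01] [-28.  13. 101.  -0.  67.  62.]
place 0.8 [317.  77.] [ 541.9 -222.1  109. ]
sil 0.88 [316.  80.] rgb [255. 255. 255.] zmax 122.1 circle [ 543.2 -222.7] 13.8 n 1408
```

View pics/w7c.png

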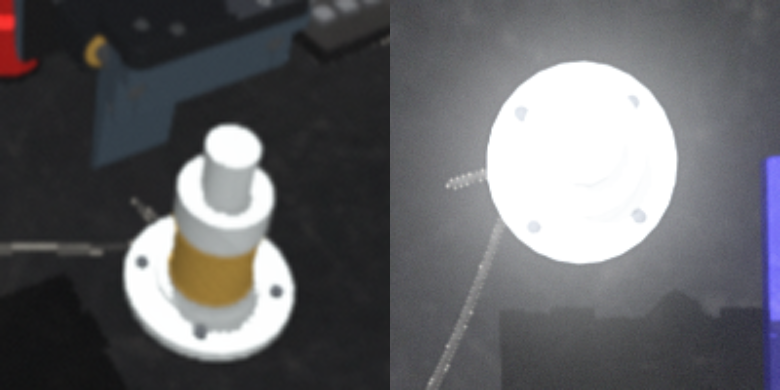

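The cap lies flat on the element, knob up at crop (230,150). It is centred on the rod, and its top measures about 121 mm, as expected.

```bash
python3 -c "from workcell import env; print(env.job_done())"
```

```text
the job is handed in; nothing more can be done
None
```

The tall element is seated over the tie rod with the cap flat on it, knob up; the gripper is clear, the short element was left alone, and the job was handed in at about 19 s, though no verdict came back.

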